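# Tip a cup of fossil vertebrae onto the tray and take the record picture

## Task

Swing the white cup over by its handle so that it stands mouth down on the blue tray with all its finds under it, then take it by the fin on its base and lift it straight up, leaving the finds in one heap on the tray. Stand the cup mouth down in the middle of the round cork mat; then photograph the heap with the red key of the camera release: press it to the first click and hold it there for half a second, then press it fully down, and let go. Do not press fully before the cup is on the mat, and leave the other things on the bench where they are.

Things in the scene. Friction and masses are not known exactly. Their poses are not given: they have to be found in the camera images.
- pivot (a point): Middle of the cup's pivot axis on the fixed grey tipping stand (130x190x120 mm), 98 mm above the bench. x along the axis, z up; the square white cup hangs on the +y side, the blue tray lies on the -y side. The cup's two 8 mm pins lie loose in saddles open at the top (50 mm either side of here, horns 22 mm above the axis): the cup swings over by half a turn and lifts out straight up.
- tray_centre (a point): Where the swung-over cup's mouth centre comes to stand on the stand's flat blue tray: on its surface, 6 mm below the pivot axis, 48 mm from it on the -y side; axes as pivot. The cup comes down around a pen of three ridges, 12 mm high, 55 mm square outside, closed towards the pivot by a 17 mm high barrel on its axis. Tray 114x80 mm, 5 mm kerbs, ends 100 mm from the pivot axis.
- tipping_cup: The white cup as a body (0.16 kg with handle); origin on the pivot axis, axes as cup_mouth. It stands upright on its fin at the start; swung half a turn about the pivot axis it rests mouth down on the tray.
- cup_mouth (a point): Centre of the white cup's mouth plane, 48 mm from the pivot axis along y, 6 mm along z. Cup square, 68x68 mm outside, 62 mm high, walls 3 mm. z of this frame points out of the mouth (up at the start, down when tipped over), y from the pivot to the handle, x along the pivot axis.
- cup_bar (a point): Centre of the cup's handle: black sleeve 14 mm thick, 50 mm long (along x), turning freely on a bar between two side arms 80 mm apart, so a gripper holding it can keep pointing down while the cup swings. Axes as cup_mouth. 152 mm from the pivot axis along cup y, 24 mm along -z: arc radius 154 mm; 74 mm above the bench at the start, 122 mm when tipped over. 60 mm free between sleeve and cup.
- cup_fin (a point): Black lifting fin on the cup's base, pointing down at the start, up when tipped over: 14 mm thick (cup y), 34 mm long (x), 34 mm high. The point lies in it 24 mm from the cup's base, 86 mm from the mouth plane, 54 mm from the pivot axis, 6 mm from the mouth's centre line towards the handle, near the cup's balance point. Axes as cup_mouth. Fingers closing along y hold it steadily.
- mat_centre (a point): Round cork mat fixed to the bench, 110 mm wide, 4 mm thick; the point is the centre of its top.
- key_top (a point): Centre of the top of the red two-stage key (25 mm wide) on the small grey camera release box, 55 mm above the bench unpressed. z up. Pressed down it gives 4 mm against 1 to 2 N (first click: focus), then stops dead until about 8 N, then gives another 4 mm, 12 N at the very bottom (picture). It springs back when released.
- key_half (a joint): first stage of the red key, m: 0 up, 0.004 at the first click
- key_full (a joint): second stage of the red key, m: 0 not begun, 0.004 pressed fully down (picture taken from about 0.0025)
- vertebra_1_centre (a point): one of three terracotta-coloured fossil fish vertebrae, a waisted disc 20 mm wide and 13 mm high with a small stub at its side; in the cup at the start; the point is its centre
- vertebra_2_centre (a point): one of three terracotta-coloured fossil fish vertebrae, a waisted disc 20 mm wide and 13 mm high with a small stub at its side; in the cup at the start; the point is its centre
- vertebra_3_centre (a point): one of three terracotta-coloured fossil fish vertebrae, a waisted disc 20 mm wide and 13 mm high with a small stub at its side; in the cup at the start; the point is its centre
- clod_centre (a point): brown lump of matrix rock, 34x36x21 mm; in the cup at the start; the point is its centre
- chisel_2: wooden-handled hand chisel; bystander, loose on the bench
- dental_pick_1: steel dental pick; bystander, loose on the bench
- toe_bone: small toe bone, 67x82x30 mm; bystander, loose on the bench; origin in the middle of its underside
Not all that is in view belongs to the job. Of the things that look like the part that bears key_top, the middle-sized one is meant.

How it is judged:
By the outcome, as a careful person would: the job done as asked, in the order asked, and still so for the second after the job is handed in, with the robot touching nothing.
It also fails if it takes over 66 s, if anything falls off the work surface, if the arm or the gripper's body presses on something with over 40 N, if the wrist force passes 120 N, or if a joint passes its speed limit or range.

## Robot

A 6-joint arm with a two-finger parallel gripper is mounted at the origin on a cart in front of the work surface, level with it; the furniture and walls round the work are solid. World frame = base frame: x ahead of the robot, y to its left, z up, the work surface at z = 0. Lengths are in m, angles in rad, forces in N, time in s.
With the tool pointing down it reaches from about 0.35 to 0.775 m from the base axis. Payload 7.3 kg.
Tool frame: the origin (TCP) lies at the very end of the fingers, on their centre line; the grasp point (between the pads) lies 19 mm behind it; z points along the fingers, y is the direction in which the jaws open and shut (so a half turn about z gives the same grasp; the last joint's range is limited). The gripper opens to 92 mm and grips with 3 to 60 N. Pads are 19 mm wide; open, the fingers measure 130 mm over their backs; the gripper's body (75 mm by 190 mm) begins 47 mm behind the grasp point.
Start: joints at [-1.29, 0.342, 1.524, -0, 1.275, -0.146], TCP at [0.217, -0.478, 0.227] pointing down, gripper open.
Joint ranges: [-2.53, 2.53], [-0.77, 2.02], [0.04, 2.7], [-1, 4.14], [0.28, 2.66], [-3.11, 3.11]. Speed limits (rad/s): [2.57, 2.57, 3.14, 3.14, 3.14, 3.14].

## Interface

Orientations are given as [roll, pitch, yaw] about the fixed x, y, z axes, in that order (R = Rz(yaw) Ry(pitch) Rx(roll)).
In Python, from cell import robot gives the robot as it stands. The module is installed in compiled form; this text tells all that it offers.
- The arm moves only by the tool carry_out, never from a script. Its argument "series" is a list of rows, each an object with "jaw": the opening in per cent of the stroke, from 0 (shut) to 100 (fully open); "travel": the shift along the tool's x, y, z in units of 60 mm (1.0 is 60 mm), a list of three; "twist": the turn about the tool's z in units of 6 degrees (1.0 is 6 degrees). A call has 1 to 8 rows; each row shifts and turns the commanded pose from where the row before left it, along the tool's axes as they then stand; what a row does not reach is not made up. A row lasts 1/8 s, in which the tool goes at most 62.5 mm and 10.7 degrees, less where a joint would pass 70% of its speed; a pose out of reach is approached as far as the arm can. A call is refused whole if a number of a shift passes 1 or a number of a turn 1, either way. A call with a gripper value outside its range is refused whole. The fingers move at their own pace and stop on an object; "squeeze" is the grip in N (left out, the last holds). Time passes only in rows, so rows that do not move let the fingers close. It gives the time, the measured TCP pose, the force and the opening at its end, in the units of the state.
- robot.observe(): the state, without advancing time (a new reading comes with each control period).
- robot.read_camera(name): name is "scene" or "top" or "wrist"; returns the picture (384x512x3 uint8, blue, green, red); there is no depth.
- robot.calibration(name): a dict with "intrinsics" (3x3 intrinsics, pixels), "k1" (the pictures are not rectified: a ray, as slopes to the right and down, at radius r is drawn at 1 + k1 r^2 times it, then the intrinsics apply), "cam_to_world" (4x4, takes a point from camera to world coordinates); the wrist camera has in their place "tool_from_camera" (4x4, takes a point from camera to tool coordinates, whose origin is the TCP and whose axes are the flange's). Camera axes: x right, y up, looking along -z (the intrinsics and any distortion apply to the point x, -y, -z); pixel columns grow to the right and rows downward; lengths in m; the calibration is good to about 2 mm. A picture is of the moment at which its call begins: read the wrist's pose just before it. calibration takes no time and is no camera call.
- robot.hand_in(): hands the job in, once; it reports no verdict.
Trained networks look in the newest picture that a camera, given by its name, has taken for a name from the list of things; names that differ only in an ending like _2 or _b are one class to them, and where a whole thing is asked for, a point or a joint stands for the part that bears it (a point fixed in the world has none). Each returns a list of dicts, best first, with "score" (0 to 1); they miss things now and then, are a little off and sometimes report something else, mostly with a low value. They report only what shows in the picture. A call takes as long as a camera call. They do not tell look-alikes from the thing itself.
- robot.regions_of(camera, query): "pixels" (384x512 bool, what is visible of it) and "xy" ([column, row] in pixels, amid what is visible of it).
The state is a dict: "time": time; "qpos": joint angles; "qvel": joint speeds; "joint_efforts": joint torques, N m; "tool_pos": TCP position; "tool_rot": TCP orientation; "contact_force": force on the tool from outside, world axes, zero at the start; "torque": the same for the moment, N m; "opening": finger opening in m.
Only numpy, scipy, OpenCV 4.12 (cv2) and the standard library are available. Lean on these libraries where they do the work, as an engineer would, in place of code of your own. Each camera call takes 0.05 s, during which the arm holds its last target. There are 200 camera calls.

## Working session

There is one attempt and no reset: what is moved stays moved. The work goes in short steps, Python scripts to look and compute and a tool call to move; the robot and the scene stay as the last step left them, time stands still between calls to the robot, and variables do not carry over. Pictures are saved under pics/ and viewed, about 8 in all and at most 12, crops included, and the job is handed in when it is done.

Besides the shell and the picture viewer there is one more tool, called after ">>>" by a JSON object that holds its "method" and its "body". carry_out: Moves the arm, as the interface text tells. Its arguments: {"type":"object","properties":{"series":{"type":"array"},"squeeze":{"type":"number"}},"required":["series"]}

```bash
mkdir -p pics
cat > h.py <<'E'
import numpy as np, cv2
from cell import robot
def ray(name,uv):
    c=robot.calibration(name);K=np.array(c["intrinsics"]);k=c["k1"]
    d=np.linalg.inv(K)@np.array([uv[0],uv[1],1.0]);p=d[:2]/d[2];q=p.copy()
    for _ in range(30): q=p/(1+k*(q@q))
    v=np.array([q[0],-q[1],-1.0])
    if "cam_to_world" in c: T=np.array(c["cam_to_world"])
    else:
        from scipy.spatial.transform import Rotation as R
        s=robot.observe();W=np.eye(4);r=np.array(s["tool_rot"])
        W[:3,:3]=R.from_euler('xyz',r).as_matrix() if r.size==3 else r
        W[:3,3]=s["tool_pos"];T=W@np.array(c["tool_from_camera"])
    return T[:3,3],T[:3,:3]@v
def atz(name,uv,z):
    o,d=ray(name,uv);return o+d*(z-o[2])/d[2]
def proj(name,P):
    c=robot.calibration(name);K=np.array(c["intrinsics"]);T=np.linalg.inv(np.array(c["cam_to_world"]))
    p=T[:3,:3]@np.asarray(P)+T[:3,3];s=np.array([p[0],-p[1]])/-p[2];s=s*(1+c["k1"]*(s@s))
    return (K@np.array([s[0],s[1],1]))[:2]
E
python3 - <<'E'
from h import *
np.set_printoptions(precision=4,suppress=True)
s=robot.observe();print(s["tool_pos"],s["tool_rot"],s["time"],s["opening"])
ims=[]
for n in("scene","top"):
    im=robot.read_camera(n);cv2.imwrite(f"pics/{n}0.png",im);ims.append(im)
    print(n,np.array(robot.calibration(n)["cam_to_world"])[:3,3])
    for q,z in(("tipping_cup",.1),("cup_bar",.074),("mat_centre",.004),("key_top",.055),("cup_mouth",.104),("chisel_2",0),("toe_bone",0),("dental_pick_1",0)):
        for r in robot.regions_of(n,q)[:4]:
            print(n,q,round(r["score"],2),np.array(r["xy"]),r["pixels"].sum(),atz(n,r["xy"],z)[:2])
cv2.imwrite("pics/both.png",cv2.resize(ims[1],(800,600)))
E
```

```text
[ 0.2172 -0.4775  0.2261] [-3.1401 -0.0002  0.4268] 0.0 0.09184172132438587
scene [-0.3258 -0.9376  0.7951]
scene tipping_cup 0.55 [208.3 169.5] 332 [0.5359 0.1469]
scene tipping_cup 0.22 [228.2 185.6] 1409 [ 0.5021 -0.0046]
scene cup_bar 0.64 [211.  170.5] 293 [0.5699 0.1727]
scene mat_centre 0.8 [278.9 239.3] 466 [ 0.4843 -0.2669]
scene key_top 0.54 [364.2 288.5] 141 [ 0.4245 -0.6181]
scene cup_mouth 0.57 [211.5 167.2] 237 [0.5527 0.1469]
scene chisel_2 0.46 [180.6 177. ] 78 [0.5302 0.3353]
scene toe_bone 0.69 [203.1 217.8] 164 [0.3952 0.0193]
top [ 0.3259 -0.1075  1.5563]
top tipping_cup 0.61 [179.7 168.6] 463 [0.564  0.1577]
top cup_bar 0.77 [182.8 164.7] 422 [0.5829 0.1512]
top mat_centre 0.92 [293.4 193.3] 602 [ 0.4808 -0.2683]
top key_top 0.64 [386.5 207.8] 80 [ 0.4195 -0.6125]
top cup_mouth 0.98 [182.  164.6] 516 [0.5781 0.1489]
top chisel_2 0.73 [138.9 179.9] 173 [0.5362 0.3336]
top toe_bone 0.64 [229.5 221.4] 92 [ 0.3731 -0.0195]
```

View pics/both.png

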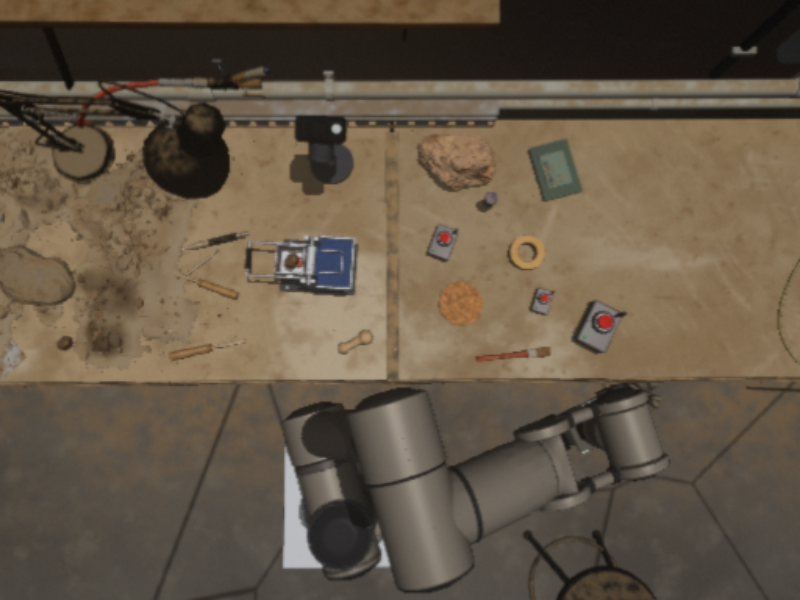

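View pics/scene0.png

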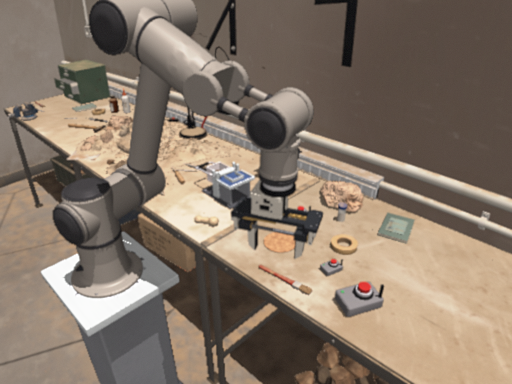

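The top view has three boxes with a red key (800-px picture): middle (444,238), small (544,298) and large (604,322). The middle one is the one meant, and the network picked the large one. The cup's handle is at (250,260), the tray at (335,265) and the mat at (460,303). Next I'll take one close crop of the stand and keys.

Run:
```python
from h import *
im=cv2.imread("pics/top0.png")
a=cv2.resize(im[145:195,150:235],None,fx=9,fy=9,interpolation=cv2.INTER_CUBIC)
b=cv2.resize(im[138:228,268:403],None,fx=5.6,fy=5.6*.28,interpolation=cv2.INTER_CUBIC)
cv2.imwrite("pics/crop.png",np.vstack([a,cv2.resize(b,(a.shape[1],140))]))
hsv=cv2.cvtColor(im,cv2.COLOR_BGR2HSV)
def comps(m,name,zs,lo=15):
    n,l,st,c=cv2.connectedComponentsWithStats(m.astype(np.uint8))
    for i in range(1,n):
        if st[i,4]>lo and 140<c[i,1]<230 and 150<c[i,0]<410: print(name,c[i].round(1),st[i],atz("top",c[i],zs)[:3].round(4))
H,S,V=[hsv[...,i].astype(int) for i in range(3)]
comps((((H<6)|(H>174))&(S>150)&(V>110)),"red",.055,6)
m=((H>105)&(H<125)&(S>90));comps(m,"blue",.092,30)
n,l,st,c=cv2.connectedComponentsWithStats(m.astype(np.uint8))
i=[k for k in range(1,n) if 140<c[k,1]<200 and st[k,4]>200]
for k in i:
    print(cv2.minAreaRect(np.argwhere(l==k)[:,::-1].astype(np.float32)))
```

```text
red [284.  151.5] [282 149   5   6  26] [ 0.6361 -0.2296  0.055 ]
red [347.9 190.4] [346 189   5   4  14] [ 0.4857 -0.4693  0.055 ]
red [387.  205.4] [383 202   9   8  60] [ 0.4284 -0.6147  0.055 ]
blue [212.9 167.7] [202 153  23  30 491] [0.5684 0.0369 0.092 ]
((212.69114685058594, 167.51470947265625), (21.244932174682617, 28.99127769470215), 4.39870548248291)
```

View pics/crop.png

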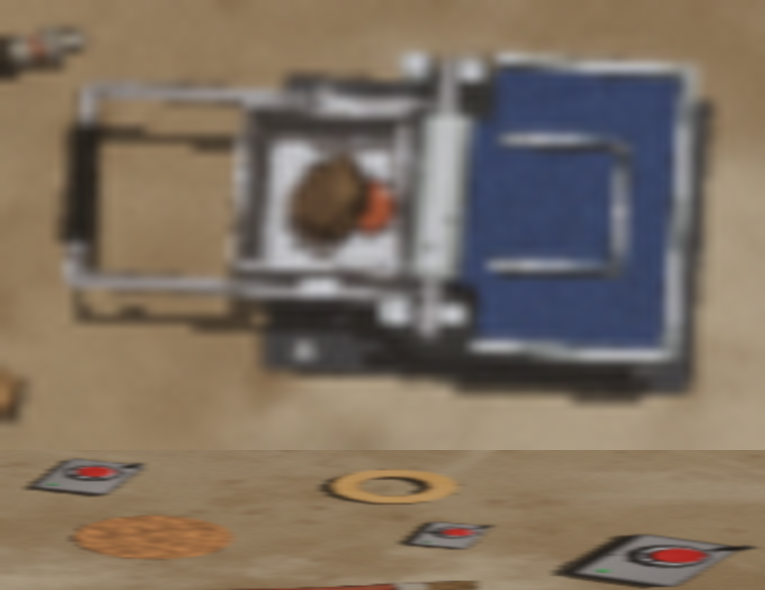

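The crop confirms the three keys, with the middle-sized one at upper left. The cup holds the brown clod and at least one vertebra. The handle sleeve is at crop (80,185), the barrel at (447,195), and the tray's far kerb runs (693,68)-(672,358).

Run:
```python
from h import *
f=lambda x,y,z:atz("top",(150+(x+.5)/9-.5,145+(y+.5)/9-.5),z)[:2].round(4)
for n,a in dict(h0=(85,128,.074),h1=(76,240,.074),hub0=(413,65,.120),hub0b=(472,70,.12),hub1=(394,310,.12),hub1b=(452,312,.12),barT=(449,118,.109),barB=(440,275,.109),k0=(693,68,.097),k1=(672,358,.097),pen=(620,205,.104)).items(): print(n,f(*a))
print(robot.calibration("wrist"))
```

```text
h0 [0.6056 0.2402]
h1 [0.5586 0.2428]
hub0 [0.6225 0.0981]
hub0b [0.6203 0.0743]
hub1 [0.5226 0.1045]
hub1b [0.5217 0.0813]
barT [0.6028 0.0848]
barB [0.5383 0.0877]
k0 [ 0.6257 -0.0134]
k1 [ 0.5056 -0.0053]
pen [0.5676 0.0156]
{'intrinsics': array([[293.56640763,   0.        , 256.04795651],
       [  0.        , 293.56640763, 194.24961362],
       [  0.        ,   0.        ,   1.        ]]), 'k1': -0.01459955257211823, 'tool_from_camera': array([[-3.97830064e-04,  9.65897920e-01,  2.58922866e-01,
         6.91217284e-02],
       [ 9.99999890e-01,  3.19768790e-04,  3.43600444e-04,
        -3.40992313e-04],
       [ 2.49087503e-04,  2.58922974e-01, -9.65897941e-01,
        -1.57717722e-01],
       [ 0.00000000e+00,  0.00000000e+00,  0.00000000e+00,
         1.00000000e+00]])}
```

```bash
cat > plan.py <<'E'
import numpy as np, json
from h import robot
# waypoints: (x,y,z,yaw,nrows); tool points down; frame: tool x=(c,s,0), y=(s,-c,0), z=(0,0,-1)
def plan(wps,jaw,start=None):
    s=robot.observe();p=np.array(start[:3] if start else s["tool_pos"],float);yaw=start[3] if start else s["tool_rot"][2]
    out=[]
    for x,y,z,w,n in wps:
        p0=p.copy();y0=yaw
        for i in range(1,n+1):
            t=p0+(np.array([x,y,z])-p0)*i/n; tw=y0+(w-y0)*i/n
            c,sn=np.cos(yaw),np.sin(yaw);R=np.array([[c,sn,0],[sn,-c,0],[0,0,-1]])
            tr=np.round(R.T@(t-p)/.06,2)+0.0; u=round(-np.degrees(tw-yaw)/6,2)+0.0
            p=p+R@tr*.06; yaw-=np.radians(u*6)
            out.append({"jaw":jaw,"travel":tr.tolist(),"twist":u})
    for i in range(0,len(out),8): print(json.dumps(out[i:i+8]).replace(" ",""))
    print("end",p.round(4).tolist(),round(yaw,4))
E
python3 - <<'E'
from plan import *
plan([(.575,.21,.22,-.068,16)],45)
E
```

```text
[{"jaw":45,"travel":[0.64,-0.5,0.01],"twist":0.3},{"jaw":45,"travel":[0.62,-0.52,0.0],"twist":0.29},{"jaw":45,"travel":[0.6,-0.53,0.01],"twist":0.3},{"jaw":45,"travel":[0.59,-0.56,0.01],"twist":0.29},{"jaw":45,"travel":[0.57,-0.57,0.01],"twist":0.3},{"jaw":45,"travel":[0.55,-0.59,0.0],"twist":0.29},{"jaw":45,"travel":[0.53,-0.61,0.01],"twist":0.3},{"jaw":45,"travel":[0.51,-0.62,0.01],"twist":0.29}]
[{"jaw":45,"travel":[0.5,-0.64,0.0],"twist":0.3},{"jaw":45,"travel":[0.47,-0.65,0.01],"twist":0.29},{"jaw":45,"travel":[0.46,-0.67,0.01],"twist":0.3},{"jaw":45,"travel":[0.43,-0.68,0.0],"twist":0.29},{"jaw":45,"travel":[0.41,-0.7,0.01],"twist":0.3},{"jaw":45,"travel":[0.39,-0.7,0.01],"twist":0.29},{"jaw":45,"travel":[0.37,-0.72,0.01],"twist":0.3},{"jaw":45,"travel":[0.35,-0.73,0.0],"twist":0.3}]
end [0.5752, 0.2099, 0.2201] -0.0685
```

>>> {"method": "carry_out", "body": {"series": [{"jaw": 45, "travel": [0.64, -0.5, 0.01], "twist": 0.3}, {"jaw": 45, "travel": [0.62, -0.52, 0.0], "twist": 0.29}, {"jaw": 45, "travel": [0.6, -0.53, 0.01], "twist": 0.3}, {"jaw": 45, "travel": [0.59, -0.56, 0.01], "twist": 0.29}, {"jaw": 45, "travel": [0.57, -0.57, 0.01], "twist": 0.3}, {"jaw": 45, "travel": [0.55, -0.59, 0.0], "twist": 0.29}, {"jaw": 45, "travel": [0.53, -0.61, 0.01], "twist": 0.3}, {"jaw": 45, "travel": [0.51, -0.62, 0.01], "twist": 0.29}]}}

```text
time: 1.9
tool_pos: [0.3965, -0.1326, 0.2233]
tool_rot: [3.141, -0.001, 0.178]
contact_force: [1.0, -0.5, -0.3]
opening: 0.0411
```

>>> {"method": "carry_out", "body": {"series": [{"jaw": 45, "travel": [0.5, -0.64, 0.0], "twist": 0.3}, {"jaw": 45, "travel": [0.47, -0.65, 0.01], "twist": 0.29}, {"jaw": 45, "travel": [0.46, -0.67, 0.01], "twist": 0.3}, {"jaw": 45, "travel": [0.43, -0.68, 0.0], "twist": 0.29}, {"jaw": 45, "travel": [0.41, -0.7, 0.01], "twist": 0.3}, {"jaw": 45, "travel": [0.39, -0.7, 0.01], "twist": 0.29}, {"jaw": 45, "travel": [0.37, -0.72, 0.01], "twist": 0.3}, {"jaw": 45, "travel": [0.35, -0.73, 0.0], "twist": 0.3}]}}

```text
time: 2.9
tool_pos: [0.5758, 0.2114, 0.22]
tool_rot: [3.141, -0.0, -0.069]
contact_force: [1.0, 0.1, 0.1]
opening: 0.0413
```

>>> {"method": "carry_out", "body": {"series": [{"jaw": 45, "travel": [0, 0, 0], "twist": 0}, {"jaw": 45, "travel": [0, 0, 0], "twist": 0}]}}

```text
time: 3.15
tool_pos: [0.5748, 0.2096, 0.2197]
tool_rot: [3.141, 0.001, -0.068]
contact_force: [-0.0, 0.6, -0.1]
opening: 0.0415
```

Run:
```python
from h import *
s=robot.observe();print(s["tool_pos"],s["tool_rot"],s["time"],s["opening"])
im=robot.read_camera("wrist");cv2.imwrite("pics/w1.png",im)
for q,z in(("cup_bar",.074),("cup_mouth",.104)):
    for r in robot.regions_of("wrist",q)[:3]: print(q,r["score"],r["xy"],r["pixels"].sum(),atz("wrist",r["xy"],z))
```

```text
[0.57482056 0.20957343 0.21968021] [ 3.14081207e+00  9.00891748e-04 -6.79283189e-02] 3.15 0.041534413511329006
cup_bar 0.78 [316.5, 168.4] 6948 [0.58595666 0.14475174 0.074     ]
cup_mouth 0.83 [311.0, 180.4] 7016 [0.5805122  0.15593853 0.104     ]
cup_mouth 0.15 [130.6, 180.3] 282 [0.59271659 0.32809264 0.104     ]
```

View pics/w1.png

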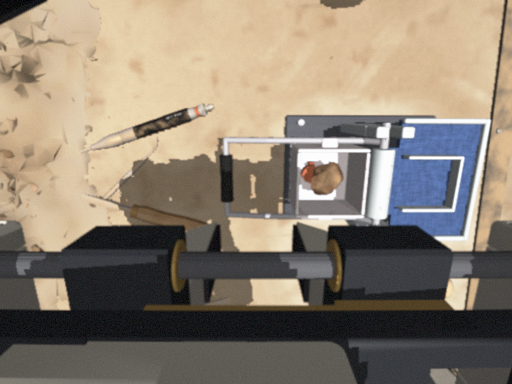

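The wrist view shows the sleeve at column 226, rows 155-201. The cup mouth spans about (297-368, 146-215), the barrel is at (381,185) and the tray is on the right.

Run:
```python
from h import *
for n,(u,v,z) in dict(hb0=(226.5,155,.077),hb1=(226.5,201,.077),barc=(381,184,.109),barT=(382,152,.109),barB=(379,217,.109),k0=(489,120,.097),k1=(469,238,.097)).items(): print(n,atz("wrist",(u,v),z).round(4)[:2])
```

```text
hb0 [0.607  0.2371]
hb1 [0.5581 0.2418]
barc [0.5736 0.091 ]
barT [0.6038 0.0912]
barB [0.5407 0.0916]
k0 [ 0.6253 -0.0135]
k1 [ 0.5061 -0.0085]
```

Run:
```python
from plan import *
plan([(.582,.2405,.12,-.066,3),(.582,.2405,.056,-.066,3)],45)
```

```text
[{"jaw":45,"travel":[0.03,-0.18,0.56],"twist":-0.01},{"jaw":45,"travel":[0.02,-0.18,0.56],"twist":-0.01},{"jaw":45,"travel":[0.03,-0.18,0.55],"twist":-0.02},{"jaw":45,"travel":[0.0,0.0,0.36],"twist":0.0},{"jaw":45,"travel":[0.0,0.0,0.35],"twist":0.0},{"jaw":45,"travel":[0.0,0.0,0.36],"twist":0.0}]
end [0.582, 0.2408, 0.056] -0.0655
```

>>> {"method": "carry_out", "body": {"series": [{"jaw": 45, "travel": [0.03, -0.18, 0.56], "twist": -0.01}, {"jaw": 45, "travel": [0.02, -0.18, 0.56], "twist": -0.01}, {"jaw": 45, "travel": [0.03, -0.18, 0.55], "twist": -0.02}, {"jaw": 45, "travel": [0.0, 0.0, 0.36], "twist": 0.0}, {"jaw": 45, "travel": [0.0, 0.0, 0.35], "twist": 0.0}, {"jaw": 45, "travel": [0.0, 0.0, 0.36], "twist": 0.0}, {"jaw": 45, "travel": [0.0, 0.0, 0.0], "twist": 0.0}]}}

```text
time: 4.18
tool_pos: [0.5811, 0.2407, 0.0545]
tool_rot: [3.14, 0.003, -0.065]
contact_force: [-0.7, -0.9, 0.7]
opening: 0.0412
```

>>> {"method": "carry_out", "body": {"series": [{"jaw": 0, "travel": [0, 0, 0], "twist": 0}, {"jaw": 0, "travel": [0, 0, 0], "twist": 0}, {"jaw": 0, "travel": [0, 0, 0], "twist": 0}, {"jaw": 0, "travel": [0, 0, 0], "twist": 0}], "squeeze": 12}}

```text
time: 4.68
tool_pos: [0.5824, 0.2418, 0.0563]
tool_rot: [3.142, -0.001, -0.064]
contact_force: [-0.2, -0.8, 3.2]
opening: 0.0123
```

Run:
```python
from h import *
s=robot.observe();print(s["tool_pos"],s["tool_rot"],s["opening"],s["contact_force"],s["torque"])
cv2.imwrite("pics/w2.png",robot.read_camera("wrist"))
```

```text
[0.58244969 0.24181236 0.05629653] [ 3.14153923e+00 -9.19758967e-04 -6.42994291e-02] 0.012261149797803848 [-0.20428088 -0.81759565  3.22031742] [-0.1492396   0.04496898 -0.06030569]
```

View pics/w2.png

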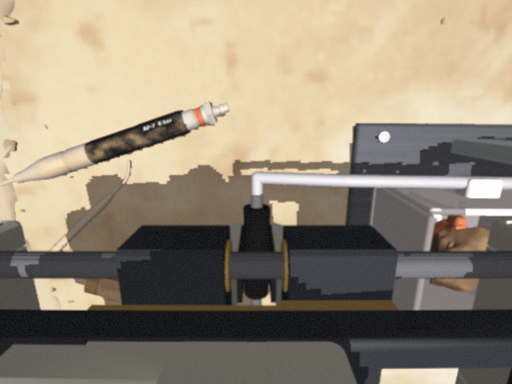

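The sleeve is held between the pads at about (258,250), with the arm at (255,182) still clear. Now the half-turn arc.

Run:
```python
import numpy as np, json
th=np.radians(np.r_[-9+np.array([0,2,6,12]),np.linspace(3,150,22)[1:],[155,159,162,164]])
p=np.c_[-154*np.cos(th),-154*np.sin(th)]/60
q=np.round(p-p[0],2);d=np.round(np.diff(q,axis=0),2)+0.
r=[{"jaw":0,"travel":[0,*x],"twist":0} for x in d.tolist()]
for i in range(0,len(r),8): print(json.dumps(r[i:i+8]).replace(" ",""),np.degrees(th[min(i+8,len(th)-1)]))
```

```text
[{"jaw":0,"travel":[0,-0.01,-0.09],"twist":0},{"jaw":0,"travel":[0,-0.02,-0.18],"twist":0},{"jaw":0,"travel":[0,0.0,-0.27],"twist":0},{"jaw":0,"travel":[0,0.04,-0.31],"twist":0},{"jaw":0,"travel":[0,0.07,-0.3],"twist":0},{"jaw":0,"travel":[0,0.11,-0.3],"twist":0},{"jaw":0,"travel":[0,0.15,-0.27],"twist":0},{"jaw":0,"travel":[0,0.17,-0.26],"twist":0}] 38.0
[{"jaw":0,"travel":[0,0.21,-0.24],"twist":0},{"jaw":0,"travel":[0,0.23,-0.2],"twist":0},{"jaw":0,"travel":[0,0.26,-0.18],"twist":0},{"jaw":0,"travel":[0,0.28,-0.15],"twist":0},{"jaw":0,"travel":[0,0.29,-0.11],"twist":0},{"jaw":0,"travel":[0,0.31,-0.07],"twist":0},{"jaw":0,"travel":[0,0.31,-0.03],"twist":0},{"jaw":0,"travel":[0,0.31,0.0],"twist":0}] 94.0
[{"jaw":0,"travel":[0,0.31,0.04],"twist":0},{"jaw":0,"travel":[0,0.31,0.08],"twist":0},{"jaw":0,"travel":[0,0.29,0.11],"twist":0},{"jaw":0,"travel":[0,0.28,0.15],"twist":0},{"jaw":0,"travel":[0,0.25,0.18],"twist":0},{"jaw":0,"travel":[0,0.23,0.22],"twist":0},{"jaw":0,"travel":[0,0.2,0.23],"twist":0},{"jaw":0,"travel":[0,0.18,0.27],"twist":0}] 150.0
[{"jaw":0,"travel":[0,0.1,0.19],"twist":0},{"jaw":0,"travel":[0,0.07,0.17],"twist":0},{"jaw":0,"travel":[0,0.05,0.13],"twist":0},{"jaw":0,"travel":[0,0.02,0.08],"twist":0}] 164.0
```

>>> {"method": "carry_out", "body": {"series": [{"jaw": 0, "travel": [0, -0.01, -0.09], "twist": 0}, {"jaw": 0, "travel": [0, -0.02, -0.18], "twist": 0}, {"jaw": 0, "travel": [0, 0.0, -0.27], "twist": 0}, {"jaw": 0, "travel": [0, 0.04, -0.31], "twist": 0}, {"jaw": 0, "travel": [0, 0.07, -0.3], "twist": 0}, {"jaw": 0, "travel": [0, 0.11, -0.3], "twist": 0}, {"jaw": 0, "travel": [0, 0.15, -0.27], "twist": 0}, {"jaw": 0, "travel": [0, 0.17, -0.26], "twist": 0}]}}

```text
time: 5.72
tool_pos: [0.5802, 0.2106, 0.1757]
tool_rot: [3.141, -0.0, -0.064]
contact_force: [0.0, -0.7, -1.5]
opening: 0.0128
```

Run:
```python
from h import *
s=robot.observe();print(s["tool_pos"],s["opening"],s["contact_force"])
cv2.imwrite("pics/w3.png",np.hstack([robot.read_camera("wrist")[::2,::2],cv2.resize(robot.read_camera("scene")[120:240,150:310],(256,192))]))
```

```text
[0.58017731 0.21059238 0.17565695] 0.012757507520994997 [ 0.01186616 -0.65954346 -1.52186584]
```

View pics/w3.png

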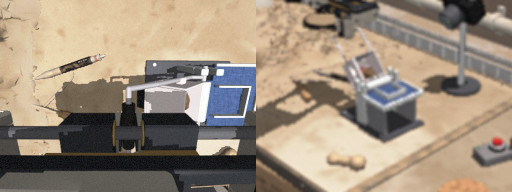

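The cup is tilting with the sleeve held at about (128,105), and forces are small. Continuing.

>>> {"method": "carry_out", "body": {"series": [{"jaw": 0, "travel": [0, 0.21, -0.24], "twist": 0}, {"jaw": 0, "travel": [0, 0.23, -0.2], "twist": 0}, {"jaw": 0, "travel": [0, 0.26, -0.18], "twist": 0}, {"jaw": 0, "travel": [0, 0.28, -0.15], "twist": 0}, {"jaw": 0, "travel": [0, 0.29, -0.11], "twist": 0}, {"jaw": 0, "travel": [0, 0.31, -0.07], "twist": 0}, {"jaw": 0, "travel": [0, 0.31, -0.03], "twist": 0}, {"jaw": 0, "travel": [0, 0.31, 0.0], "twist": 0}]}}

```text
time: 6.82
tool_pos: [0.5719, 0.0783, 0.2347]
tool_rot: [-3.142, -0.002, -0.064]
contact_force: [-0.7, -0.2, 3.4]
opening: 0.0123
```

>>> {"method": "carry_out", "body": {"series": [{"jaw": 0, "travel": [0, 0.31, 0.04], "twist": 0}, {"jaw": 0, "travel": [0, 0.31, 0.08], "twist": 0}, {"jaw": 0, "travel": [0, 0.29, 0.11], "twist": 0}, {"jaw": 0, "travel": [0, 0.28, 0.15], "twist": 0}, {"jaw": 0, "travel": [0, 0.25, 0.18], "twist": 0}, {"jaw": 0, "travel": [0, 0.23, 0.22], "twist": 0}, {"jaw": 0, "travel": [0, 0.2, 0.23], "twist": 0}, {"jaw": 0, "travel": [0, 0.18, 0.27], "twist": 0}]}}

```text
time: 7.82
tool_pos: [0.5636, -0.0441, 0.1554]
tool_rot: [3.141, 0.0, -0.065]
contact_force: [0.7, -0.3, -0.2]
opening: 0.0122
```

>>> {"method": "carry_out", "body": {"series": [{"jaw": 0, "travel": [0, 0.1, 0.19], "twist": 0}, {"jaw": 0, "travel": [0, 0.07, 0.17], "twist": 0}, {"jaw": 0, "travel": [0, 0.05, 0.13], "twist": 0}, {"jaw": 0, "travel": [0, 0.02, 0.08], "twist": 0}]}}

```text
time: 8.32
tool_pos: [0.5628, -0.0575, 0.1218]
tool_rot: [3.141, 0.0, -0.064]
contact_force: [-0.5, -2.3, 0.2]
opening: 0.0124
```

Run:
```python
from h import *
s=robot.observe();print(s["tool_pos"],s["opening"],s["contact_force"])
cv2.imwrite("pics/w4.png",np.hstack([robot.read_camera("wrist")[::1,100:],cv2.resize(robot.read_camera("scene")[120:240,180:300],(384,384))]))
```

```text
[ 0.56276592 -0.05753508  0.12183981] 0.012433758014608894 [-0.52551793 -2.32752701  0.22957651]
```

View pics/w4.png

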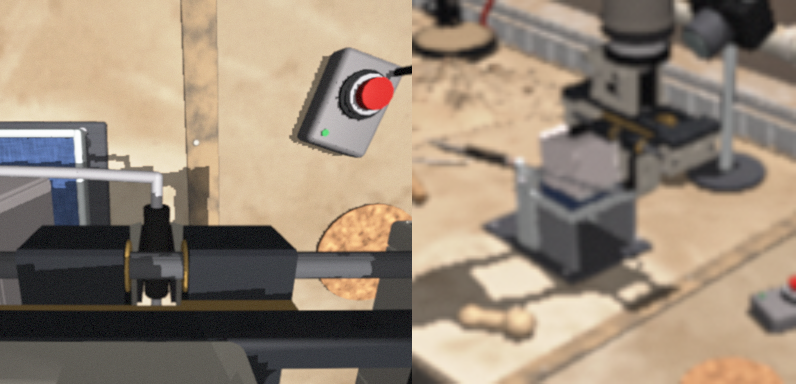

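Cup is about 7° short of resting, wrist view: sleeve at (157,240). The gripper's body would meet the fin in the last 3°, so I'll lower a bit further, release, then check.

>>> {"method": "carry_out", "body": {"series": [{"jaw": 0, "travel": [0, 0.01, 0.05], "twist": 0}, {"jaw": 0, "travel": [0, 0.02, 0.06], "twist": 0}, {"jaw": 0, "travel": [0, 0, 0], "twist": 0}, {"jaw": 35, "travel": [0, 0, 0], "twist": 0}, {"jaw": 35, "travel": [0, 0, 0], "twist": 0}, {"jaw": 35, "travel": [0, 0, 0], "twist": 0}, {"jaw": 35, "travel": [0, 0, 0], "twist": 0}]}}

```text
time: 9.3
tool_pos: [0.5628, -0.0592, 0.1158]
tool_rot: [-3.142, -0.0, -0.064]
contact_force: [0.6, 0.6, 0.3]
opening: 0.032
```

>>> {"method": "carry_out", "body": {"series": [{"jaw": 35, "travel": [0, 0, -0.5], "twist": 0}, {"jaw": 35, "travel": [0, 0, -0.9], "twist": 0}, {"jaw": 45, "travel": [0, 0.3, -0.9], "twist": 0}, {"jaw": 45, "travel": [0, 0, 0], "twist": 0}, {"jaw": 45, "travel": [0, 0, 0], "twist": 0}]}}

```text
time: 9.93
tool_pos: [0.5612, -0.0771, 0.2531]
tool_rot: [-3.141, 0.001, -0.065]
contact_force: [-0.1, 0.3, 0.1]
opening: 0.0413
```

Run:
```python
from h import *
s=robot.observe();print(s["tool_pos"],s["tool_rot"],s["opening"],s["contact_force"])
w=robot.read_camera("wrist");t=robot.read_camera("top");sc=robot.read_camera("scene")
cv2.imwrite("pics/w5w.png",w)
cv2.imwrite("pics/w5.png",np.hstack([w[:,:400],cv2.resize(sc[120:240,180:300],(384,384),interpolation=cv2.INTER_CUBIC)]))
```

```text
[ 0.56117425 -0.07709306  0.25308176] [-3.14130890e+00  8.92555708e-04 -6.45611469e-02] 0.04125031446101894 [-0.088602    0.30451433  0.09326727]
```

View pics/w5.png

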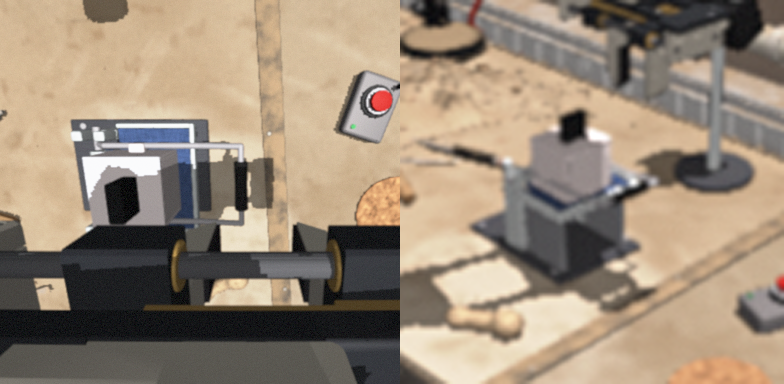

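The cup stands mouth down, base level, with the fin up at (122,200) and the sleeve at (241,186). The key box is at (379,99) and the mat is at the right edge. I'll measure these points.

```bash
python3 - <<'E'
from h import *
im=cv2.imread("pics/w5w.png")
for n,(u,v,z) in dict(h0=(241.5,163,.125),h1=(241,210,.125),base_ne=(157,156,.154),base_nw=(83,158,.154)).items(): print(n,atz("wrist",(u,v),z).round(4))
hsv=cv2.cvtColor(im,cv2.COLOR_BGR2HSV);m=((hsv[...,0]<6)|(hsv[...,0]>174))&(hsv[...,1]>160)&(hsv[...,2]>120)
n,l,st,c=cv2.connectedComponentsWithStats(m.astype(np.uint8))
for i in range(1,n):
    if st[i,4]>100: print("red",c[i],st[i],atz("wrist",c[i],.055).round(4))
for q,z in(("cup_fin",.178),("mat_centre",.004),("key_top",.055),("cup_bar",.122)):
    for r in robot.regions_of("wrist",q)[:3]:
        ys,xs=np.nonzero(r["pixels"]);print(q,round(r["score"],2),r["xy"],xs.min(),xs.max(),ys.min(),ys.max(),atz("wrist",r["xy"],z).round(4))
dark=(im.max(2)<45);dark[:150]=0;dark[235:]=0;dark[:,:90]=0;dark[:,160:]=0
n,l,st,c=cv2.connectedComponentsWithStats(dark.astype(np.uint8));print(st[1:][st[1:,4]>60])
E
python3 - <<'E'
import sys;sys.path.insert(0,'.')
from h import *
im=cv2.imread('pics/w5w.png');cv2.imwrite('pics/fin.png',cv2.resize(im[140:235,70:260],None,fx=4,fy=4,interpolation=cv2.INTER_CUBIC))
E
```

```text
h0 [ 0.5856 -0.0638  0.125 ]
h1 [ 0.5376 -0.0596  0.125 ]
base_ne [0.6011 0.0076 0.154 ]
base_nw [0.6037 0.073  0.154 ]
red [381.1552795  100.58695652] [371  91  21  20 322] [ 0.6369 -0.2261  0.055 ]
cup_fin 0.88 [143.7, 181.6] 83 249 127 226 [0.5841 0.0132 0.178 ]
mat_centre 0.9 [395.9, 206.1] 356 430 177 227 [ 0.4899 -0.2755  0.004 ]
key_top 0.71 [380.6, 103.2] 369 391 90 110 [ 0.6347 -0.2262  0.055 ]
cup_bar 0.81 [141.5, 184.2] 82 248 127 225 [0.5708 0.0387 0.122 ]
[[ 105  178   34   46 1240]
 [  90  226   70    9  604]]
```

View pics/fin.png

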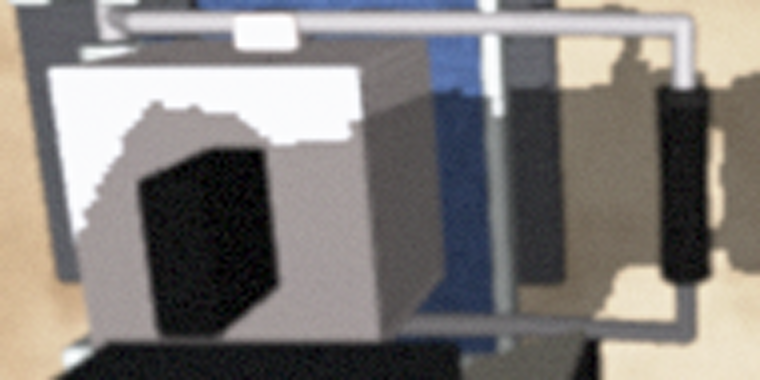

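Run:
```python
from h import *
for u,v in((265,150),(278,283)): print(atz("wrist",(70+(u+.5)/4-.5,140+(v+.5)/4-.5),.154).round(4))
from plan import *
plan([(.5684,.0354,.24,-.066,4),(.5684,.0354,.161,-.066,4)],45)
```

```text
[0.5842 0.0293 0.154 ]
[0.5531 0.0317 0.154 ]
[{"jaw":45,"travel":[0.0,-0.47,0.05],"twist":0.0},{"jaw":45,"travel":[0.0,-0.47,0.06],"twist":0.01},{"jaw":45,"travel":[0.0,-0.47,0.05],"twist":0.0},{"jaw":45,"travel":[-0.01,-0.47,0.06],"twist":0.01},{"jaw":45,"travel":[0.0,0.0,0.33],"twist":0.0},{"jaw":45,"travel":[0.0,0.0,0.33],"twist":0.0},{"jaw":45,"travel":[0.0,0.0,0.32],"twist":0.0},{"jaw":45,"travel":[0.0,0.0,0.33],"twist":0.0}]
end [0.5681, 0.0356, 0.1611] -0.0662
```

>>> {"method": "carry_out", "body": {"series": [{"jaw": 45, "travel": [0.0, -0.47, 0.05], "twist": 0.0}, {"jaw": 45, "travel": [0.0, -0.47, 0.06], "twist": 0.01}, {"jaw": 45, "travel": [0.0, -0.47, 0.05], "twist": 0.0}, {"jaw": 45, "travel": [-0.01, -0.48, 0.06], "twist": 0.01}, {"jaw": 45, "travel": [0.0, 0.0, 0.33], "twist": 0.0}, {"jaw": 45, "travel": [0.0, 0.0, 0.33], "twist": 0.0}, {"jaw": 45, "travel": [0.0, 0.0, 0.32], "twist": 0.0}, {"jaw": 45, "travel": [0.0, 0.0, 0.33], "twist": 0.0}]}}

```text
time: 11.28
tool_pos: [0.5683, 0.0361, 0.161]
tool_rot: [3.141, 0.0, -0.066]
contact_force: [-0.5, 0.2, 0.6]
opening: 0.0418
```

>>> {"method": "carry_out", "body": {"series": [{"jaw": 45, "travel": [0, 0, 0], "twist": 0}, {"jaw": 0, "travel": [0, 0, 0], "twist": 0}, {"jaw": 0, "travel": [0, 0, 0], "twist": 0}, {"jaw": 0, "travel": [0, 0, 0], "twist": 0}, {"jaw": 0, "travel": [0, 0, 0], "twist": 0}], "squeeze": 25}}

```text
time: 11.9
tool_pos: [0.5686, 0.036, 0.1624]
tool_rot: [-3.142, -0.001, -0.066]
contact_force: [-0.7, 0.2, 1.9]
opening: 0.0139
```

>>> {"method": "carry_out", "body": {"series": [{"jaw": 0, "travel": [0, 0, -0.05], "twist": 0}, {"jaw": 0, "travel": [0, 0, -0.1], "twist": 0}, {"jaw": 0, "travel": [0, 0, -0.15], "twist": 0}, {"jaw": 0, "travel": [0, 0, -0.2], "twist": 0}, {"jaw": 0, "travel": [0, 0, -0.2], "twist": 0}, {"jaw": 0, "travel": [0, 0, -0.3], "twist": 0}, {"jaw": 0, "travel": [0, 0, -0.4], "twist": 0}, {"jaw": 0, "travel": [0, 0, -0.4], "twist": 0}]}}

```text
time: 12.9
tool_pos: [0.5683, 0.036, 0.2714]
tool_rot: [3.142, -0.001, -0.066]
contact_force: [-0.3, -0.1, -1.8]
opening: 0.0139
```

>>> {"method": "carry_out", "body": {"series": [{"jaw": 0, "travel": [0, 0, -0.5], "twist": 0}, {"jaw": 0, "travel": [0, 0, 0], "twist": 0}, {"jaw": 0, "travel": [0, 0, 0], "twist": 0}]}}

```text
time: 13.28
tool_pos: [0.5679, 0.036, 0.2989]
tool_rot: [3.142, 0.001, -0.066]
contact_force: [-0.7, -0.9, -1.8]
opening: 0.014
```

Run:
```python
from h import *
s=robot.observe();print(s["tool_pos"],s["tool_rot"],s["opening"],s["contact_force"],s["torque"])
w=robot.read_camera("wrist");sc=robot.read_camera("scene")
cv2.imwrite("pics/w6.png",np.hstack([w[:,56:456],cv2.resize(sc[110:240,180:310],(384,384),interpolation=cv2.INTER_CUBIC)]))
from plan import *
# mouth centre = fin - 6mm towards... fin is 6mm toward handle(-y): mouth = tcp + .006*ydir
yd=np.array([.066,.998])
f=np.array([.4815,-.268])-.006*yd;print(f)
p=s["tool_pos"]
plan([(f[0],f[1],p[2],-.066,9),(f[0],f[1],.12,-.066,7)],0)
```

```text
[0.56788235 0.03599807 0.29892101] [ 3.14150235e+00  1.46644752e-03 -6.63974213e-02] 0.014028081332900495 [-0.65738671 -0.92859165 -1.80154658] [-0.00662899 -0.0175985  -0.02687605]
[ 0.481104 -0.273988]
[{"jaw":0,"travel":[-0.12,0.58,0.0],"twist":0.0},{"jaw":0,"travel":[-0.12,0.59,0.0],"twist":0.0},{"jaw":0,"travel":[-0.13,0.58,0.0],"twist":0.0},{"jaw":0,"travel":[-0.12,0.58,0.0],"twist":0.0},{"jaw":0,"travel":[-0.12,0.59,0.0],"twist":0.0},{"jaw":0,"travel":[-0.12,0.58,-0.01],"twist":0.0},{"jaw":0,"travel":[-0.12,0.58,0.0],"twist":0.0},{"jaw":0,"travel":[-0.13,0.59,0.0],"twist":0.0}]
[{"jaw":0,"travel":[-0.12,0.58,0.0],"twist":0.0},{"jaw":0,"travel":[0.0,0.0,0.43],"twist":0.0},{"jaw":0,"travel":[0.0,0.0,0.42],"twist":0.0},{"jaw":0,"travel":[0.0,0.0,0.43],"twist":0.0},{"jaw":0,"travel":[0.0,0.0,0.42],"twist":0.0},{"jaw":0,"travel":[0.0,0.0,0.43],"twist":0.0},{"jaw":0,"travel":[0.0,0.0,0.43],"twist":0.0},{"jaw":0,"travel":[0.0,0.0,0.42],"twist":0.0}]
end [0.481, -0.2739, 0.1202] -0.0665
```

View pics/w6.png

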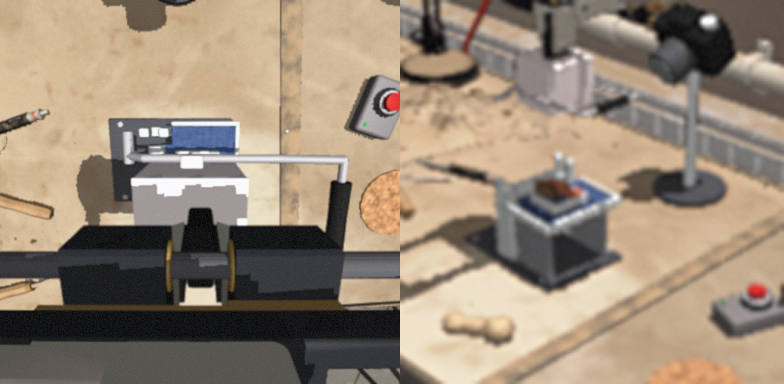

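The heap is on the tray at (560,190) and the cup hangs level from the fin. Now carrying it to the mat.

>>> {"method": "carry_out", "body": {"series": [{"jaw": 0, "travel": [-0.06, 0.3, 0.0], "twist": 0.0}, {"jaw": 0, "travel": [-0.12, 0.58, 0.0], "twist": 0.0}, {"jaw": 0, "travel": [-0.13, 0.58, 0.0], "twist": 0.0}, {"jaw": 0, "travel": [-0.12, 0.58, 0.0], "twist": 0.0}, {"jaw": 0, "travel": [-0.12, 0.59, 0.0], "twist": 0.0}, {"jaw": 0, "travel": [-0.12, 0.58, 0.0], "twist": 0.0}, {"jaw": 0, "travel": [-0.12, 0.58, 0.0], "twist": 0.0}, {"jaw": 0, "travel": [-0.13, 0.59, 0.0], "twist": 0.0}]}}

```text
time: 14.38
tool_pos: [0.4945, -0.2245, 0.2994]
tool_rot: [3.142, 0.001, -0.067]
contact_force: [0.3, -0.2, -1.6]
opening: 0.0137
```

>>> {"method": "carry_out", "body": {"series": [{"jaw": 0, "travel": [-0.12, 0.58, 0.0], "twist": 0.0}, {"jaw": 0, "travel": [-0.06, 0.29, 0.0], "twist": 0.0}, {"jaw": 0, "travel": [0.0, 0.0, 0.4], "twist": 0.0}, {"jaw": 0, "travel": [0.0, 0.0, 0.6], "twist": 0.0}, {"jaw": 0, "travel": [0.0, 0.0, 0.6], "twist": 0.0}, {"jaw": 0, "travel": [0.0, 0.0, 0.5], "twist": 0.0}, {"jaw": 0, "travel": [0.0, 0.0, 0.4], "twist": 0.0}, {"jaw": 0, "travel": [0, 0, 0], "twist": 0}]}}

```text
time: 15.38
tool_pos: [0.4804, -0.2731, 0.1481]
tool_rot: [-3.139, 0.004, -0.066]
contact_force: [-0.6, -0.1, -1.3]
opening: 0.0139
```

Run:
```python
from h import *
s=robot.observe();print(s["tool_pos"],s["tool_rot"],s["opening"],s["contact_force"])
w=robot.read_camera("wrist");sc=robot.read_camera("scene");t=robot.read_camera("top")
cv2.imwrite("pics/w7.png",np.hstack([w[:,56:456],cv2.resize(sc[190:300,220:330],(384,384),interpolation=cv2.INTER_CUBIC)]))
# mat circle from initial top picture: fit ellipse of orange blob
im=cv2.imread("pics/top0.png");hsv=cv2.cvtColor(im,cv2.COLOR_BGR2HSV)[175:215,275:312]
print(hsv[18,18],hsv[2,2])
m=(hsv[...,1].astype(int)>hsv[2,2,1]+25)&(hsv[...,0]<16);n,l,st,c=cv2.connectedComponentsWithStats(m.astype(np.uint8));i=1+st[1:,4].argmax()
cnt=cv2.findContours((l==i).astype(np.uint8),0,1)[0][0];e=cv2.minEnclosingCircle(cnt);print(st[i],e,atz("top",(e[0][0]+275,e[0][1]+175),.004))
```

```text
[ 0.48040409 -0.27306313  0.1481272 ] [-3.13898221  0.00387415 -0.06623408] 0.013915548050091186 [-0.61288118 -0.0672829  -1.33346124]
[ 13 147 151] [ 17  98 136]
[  6   5  28  28 611] ((19.705127716064453, 18.705127716064453), 14.013631820678711) [ 0.47917378 -0.27331833  0.004     ]
```

View pics/w7.png

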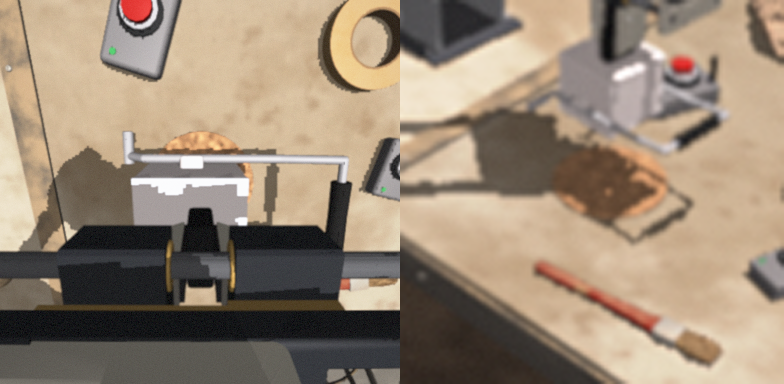

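The cup hangs above the mat; part of the mat's rim shows at (163-252, 131-195). I'll fit that rim to centre the cup on the mat better.

Run:
```python
from h import *
from scipy.optimize import least_squares
w=cv2.imread("pics/w7.png")[:,:400];hsv=cv2.cvtColor(w,cv2.COLOR_BGR2HSV).astype(int)
P=[]
m=(hsv[...,1]>125)&(hsv[...,0]<16)
for u in range(168,246):
    v=[k for k in range(120,160) if m[k:k+4,u].all()]
    if v: P.append((u+56,v[0]))
for vv in range(168,196):
    r=[k for k in range(249,262) if m[vv,k]]
    if r: P.append((r[-1]+56,vv))
print(len(P),P[::8])
G=np.array([atz("wrist",p,.004)[:2] for p in P])
f=least_squares(lambda c:np.hypot(*(G-c).T)-.055,[.48,-.27],loss='soft_l1',f_scale=.002);print(f.x,np.abs(f.fun).mean())
# scene camera, initial image was occluded by fingers; top net centroid given before
r=robot.regions_of("top","mat_centre");print([(x["xy"],x["score"]) for x in r[:2]])
```

```text
3 [(306, 183)]
[ 0.4751381  -0.27238456] 2.865350977043768e-05
[([293.9, 201.5], 0.45)]
```

Run:
```python
from h import *
from scipy.optimize import least_squares
w=cv2.imread("pics/w7.png")[:,:400];b,g,r=[w[...,i].astype(float) for i in range(3)]
q=cv2.GaussianBlur((r/(b+g+1)).astype(np.float32),(0,0),1)
print(q[145,200].round(3),q[120,200].round(3),q[145,100].round(3))
t=(q[145,200]+q[120,200])/2
P=[]
for u in range(170,236,3):
    v=[k for k in range(122,150) if (q[k:k+3,u]>t).all()]
    if v: P.append((u+56,v[0]-.5))
print(P)
G=np.array([atz("wrist",p,.004)[:2] for p in P])
f=least_squares(lambda c:np.hypot(*(G-c).T)-.055,[.48,-.27],loss='soft_l1',f_scale=.002);print(f.x,np.abs(f.fun).mean())
```

```text
0.769 0.635 0.631
[(226, 140.5), (229, 138.5), (232, 136.5), (235, 135.5), (238, 134.5), (241, 133.5), (244, 132.5), (247, 131.5), (250, 131.5), (253, 130.5), (256, 130.5), (259, 130.5), (262, 130.5), (265, 131.5), (268, 131.5), (271, 132.5), (274, 133.5), (277, 134.5), (280, 135.5), (283, 137.5), (286, 139.5), (289, 141.5)]
[ 0.48167507 -0.27534563] 0.000197183748120394
```

>>> {"method": "carry_out", "body": {"series": [{"jaw": 0, "travel": [0, 0.11, 0.2], "twist": 0}, {"jaw": 0, "travel": [0, 0, 0.4], "twist": 0}, {"jaw": 0, "travel": [0, 0, 0.35], "twist": 0}, {"jaw": 0, "travel": [0, 0, 0.15], "twist": 0}, {"jaw": 0, "travel": [0, 0, 0.05], "twist": 0}, {"jaw": 0, "travel": [0, 0, 0], "twist": 0}]}}

```text
time: 16.32
tool_pos: [0.4815, -0.2809, 0.0814]
tool_rot: [3.141, -0.001, -0.066]
contact_force: [0.1, 0.2, -2.0]
opening: 0.0136
```

>>> {"method": "carry_out", "body": {"series": [{"jaw": 0, "travel": [0, 0, 0.04], "twist": 0}, {"jaw": 0, "travel": [0, 0, 0.03], "twist": 0}, {"jaw": 0, "travel": [0, 0, 0], "twist": 0}]}}

```text
time: 16.7
tool_pos: [0.4812, -0.2805, 0.0768]
tool_rot: [3.141, -0.0, -0.066]
contact_force: [-0.0, 0.3, -1.7]
opening: 0.0138
```

>>> {"method": "carry_out", "body": {"series": [{"jaw": 0, "travel": [0, 0, 0.03], "twist": 0}, {"jaw": 0, "travel": [0, 0, 0.02], "twist": 0}, {"jaw": 0, "travel": [0, 0, 0], "twist": 0}]}}

```text
time: 17.08
tool_pos: [0.4812, -0.2806, 0.0744]
tool_rot: [3.141, -0.0, -0.066]
contact_force: [-1.1, 1.4, 5.6]
opening: 0.0139
```

>>> {"method": "carry_out", "body": {"series": [{"jaw": 0, "travel": [0, 0, 0.02], "twist": 0}, {"jaw": 0, "travel": [0, 0, 0], "twist": 0}]}}

```text
time: 17.32
tool_pos: [0.4813, -0.2806, 0.0744]
tool_rot: [3.141, -0.001, -0.066]
contact_force: [-4.8, 2.8, 14.2]
opening: 0.0138
```

The cup is down on the mat. Release and rise.

>>> {"method": "carry_out", "body": {"series": [{"jaw": 0, "travel": [0, 0, -0.02], "twist": 0}, {"jaw": 30, "travel": [0, 0, 0], "twist": 0}, {"jaw": 30, "travel": [0, 0, 0], "twist": 0}, {"jaw": 30, "travel": [0, 0, -0.2], "twist": 0}, {"jaw": 30, "travel": [0, 0, -0.8], "twist": 0}, {"jaw": 30, "travel": [0, 0, -0.8], "twist": 0}]}}

```text
time: 18.08
tool_pos: [0.4811, -0.2805, 0.1834]
tool_rot: [-3.141, 0.0, -0.066]
contact_force: [0.1, -0.4, -1.0]
opening: 0.0271
```

Run:
```python
from plan import *
# go back from key to view key+mat: TCP z .22
plan([(.57,-.235,.20,-.066,3)],0)
```

```text
[{"jaw":0,"travel":[0.48,-0.29,-0.09],"twist":0.0},{"jaw":0,"travel":[0.47,-0.28,-0.09],"twist":0.0},{"jaw":0,"travel":[0.48,-0.29,-0.1],"twist":0.0}]
end [0.5701, -0.2347, 0.2002] -0.0665
```

>>> {"method": "carry_out", "body": {"series": [{"jaw": 0, "travel": [0.48, -0.29, -0.09], "twist": 0}, {"jaw": 0, "travel": [0.47, -0.28, -0.09], "twist": 0}, {"jaw": 0, "travel": [0.48, -0.29, -0.1], "twist": 0}, {"jaw": 0, "travel": [0, 0, 0], "twist": 0}, {"jaw": 0, "travel": [0, 0, 0], "twist": 0}]}}

```text
time: 18.7
tool_pos: [0.5697, -0.2349, 0.1986]
tool_rot: [3.141, 0.001, -0.066]
contact_force: [0.2, -0.3, -0.4]
opening: 0.0003
```

Run:
```python
from h import *
s=robot.observe();print(s["tool_pos"],s["tool_rot"],s["opening"],s["contact_force"])
w=robot.read_camera("wrist");sc=robot.read_camera("scene");t=robot.read_camera("top")
hsv=cv2.cvtColor(w,cv2.COLOR_BGR2HSV);m=((hsv[...,0]<6)|(hsv[...,0]>174))&(hsv[...,1]>160)&(hsv[...,2]>90)
n,l,st,c=cv2.connectedComponentsWithStats(m.astype(np.uint8))
for i in range(1,n):
    if st[i,4]>100: print("red",c[i],st[i],atz("wrist",c[i],.055).round(4),atz("wrist",(st[i,0],c[i,1]),.055)-atz("wrist",(st[i,0]+st[i,2],c[i,1]),.055))
f=lambda im,w_,h_:cv2.resize(im,(w_,h_),interpolation=cv2.INTER_CUBIC)
cv2.imwrite("pics/w8.png",np.hstack([f(w,400,300),np.vstack([f(sc[190:290,220:353],400,300)])]))
big=np.vstack([cv2.imread("pics/w8.png"),np.hstack([f(t[140:200,170:250],400,300),f(t[160:235,260:360],400,300)])])
cv2.imwrite("pics/w8.png",big)
```

```text
[ 0.56970568 -0.23485226  0.19861695] [ 3.14138165e+00  5.31248375e-04 -6.62023887e-02] 0.00028591185572535046 [ 0.17910538 -0.34165633 -0.39872186]
red [248.87631579 116.67105263] [239 106  21  23 380] [ 0.6377 -0.2326  0.055 ] [0.00141753 0.02080897 0.        ]
red [462.07594937 232.38607595] [455 226  15  14 158] [ 0.4984 -0.4593  0.055 ] [0.00119048 0.01684945 0.        ]
```

View pics/w8.png

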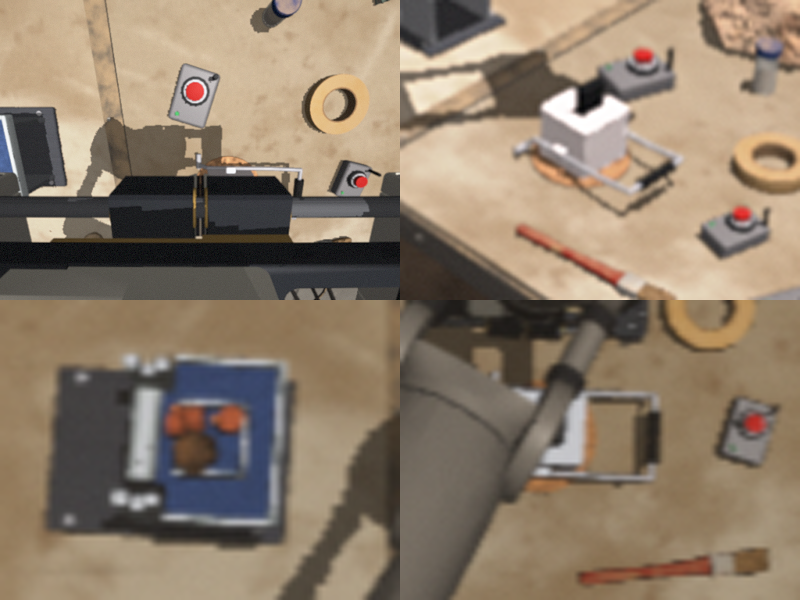

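The wrist view shows the key at (249,117) in full-size pixels. The top view shows the clod and all three vertebrae inside the pen, and the scene view shows the cup on the mat. Next is the key.

Run:
```python
from plan import *
plan([(.637,-.231,.10,-.066,4),(.637,-.231,.062,-.066,2)],0,[.5701,-.2347,.1995,-.0665])
```

```text
[{"jaw":0,"travel":[0.28,-0.03,0.41],"twist":0.0},{"jaw":0,"travel":[0.27,-0.04,0.42],"twist":0.0},{"jaw":0,"travel":[0.28,-0.03,0.41],"twist":0.0},{"jaw":0,"travel":[0.28,-0.04,0.42],"twist":0.0},{"jaw":0,"travel":[0.0,0.0,0.32],"twist":0.0},{"jaw":0,"travel":[0.0,0.0,0.31],"twist":0.0}]
end [0.6371, -0.2307, 0.0621] -0.0665
```

>>> {"method": "carry_out", "body": {"series": [{"jaw": 0, "travel": [0.28, -0.03, 0.41], "twist": 0}, {"jaw": 0, "travel": [0.27, -0.04, 0.42], "twist": 0}, {"jaw": 0, "travel": [0.28, -0.03, 0.41], "twist": 0}, {"jaw": 0, "travel": [0.28, -0.04, 0.42], "twist": 0}, {"jaw": 0, "travel": [0, 0, 0.32], "twist": 0}, {"jaw": 0, "travel": [0, 0, 0.28], "twist": 0}, {"jaw": 0, "travel": [0, 0, 0], "twist": 0}, {"jaw": 0, "travel": [0, 0, 0], "twist": 0}]}}

```text
time: 19.85
tool_pos: [0.6375, -0.2313, 0.0639]
tool_rot: [3.141, -0.001, -0.067]
contact_force: [0.4, 0.5, 0.1]
opening: 0.0004
```

>>> {"method": "carry_out", "body": {"series": [{"jaw": 0, "travel": [0, 0, 0.08], "twist": 0}, {"jaw": 0, "travel": [0, 0, 0.04], "twist": 0}, {"jaw": 0, "travel": [0, 0, 0], "twist": 0}, {"jaw": 0, "travel": [0, 0, 0], "twist": 0}]}}

```text
time: 20.35
tool_pos: [0.6373, -0.2308, 0.0558]
tool_rot: [3.141, -0.0, -0.066]
contact_force: [-0.3, -0.3, 0.1]
opening: 0.0003
```

>>> {"method": "carry_out", "body": {"series": [{"jaw": 0, "travel": [0, 0, 0.03], "twist": 0}, {"jaw": 0, "travel": [0, 0, 0], "twist": 0}]}}

```text
time: 20.6
tool_pos: [0.6371, -0.2308, 0.0537]
tool_rot: [-3.142, 0.0, -0.066]
contact_force: [0.6, 0.1, -0.4]
opening: 0.0004
```

>>> {"method": "carry_out", "body": {"series": [{"jaw": 0, "travel": [0, 0, 0.02], "twist": 0}, {"jaw": 0, "travel": [0, 0, 0], "twist": 0}]}}

```text
time: 20.85
tool_pos: [0.6371, -0.2308, 0.0526]
tool_rot: [-3.142, 0.0, -0.066]
contact_force: [0.8, -0.3, 0.5]
opening: 0.0002
```

>>> {"method": "carry_out", "body": {"series": [{"jaw": 0, "travel": [0, 0, 0.02], "twist": 0}, {"jaw": 0, "travel": [0, 0, 0], "twist": 0}]}}

```text
time: 21.1
tool_pos: [0.6371, -0.2308, 0.0514]
tool_rot: [-3.142, 0.0, -0.066]
contact_force: [0.1, -0.1, 0.5]
opening: 0.0005
```

>>> {"method": "carry_out", "body": {"series": [{"jaw": 0, "travel": [0, 0, 0.01], "twist": 0}, {"jaw": 0, "travel": [0, 0, 0], "twist": 0}]}}

```text
time: 21.35
tool_pos: [0.6372, -0.2308, 0.0509]
tool_rot: [3.142, 0.0, -0.066]
contact_force: [0.2, -0.6, -0.1]
opening: 0.0007
```

>>> {"method": "carry_out", "body": {"series": [{"jaw": 0, "travel": [0, 0, 0.01], "twist": 0}, {"jaw": 0, "travel": [0, 0, 0], "twist": 0}]}}

```text
time: 21.6
tool_pos: [0.6372, -0.2308, 0.0503]
tool_rot: [3.142, 0.0, -0.066]
contact_force: [0.2, -0.1, -0.0]
opening: 0.0004
```

>>> {"method": "carry_out", "body": {"series": [{"jaw": 0, "travel": [0, 0, 0.01], "twist": 0}, {"jaw": 0, "travel": [0, 0, 0], "twist": 0}]}}

```text
time: 21.85
tool_pos: [0.6372, -0.2308, 0.0497]
tool_rot: [3.142, 0.0, -0.066]
contact_force: [0.4, -0.3, -0.3]
opening: 0.0004
```

>>> {"method": "carry_out", "body": {"series": [{"jaw": 0, "travel": [0, 0, 0.01], "twist": 0}, {"jaw": 0, "travel": [0, 0, 0], "twist": 0}]}}

```text
time: 22.1
tool_pos: [0.6372, -0.2308, 0.0491]
tool_rot: [3.142, 0.0, -0.066]
contact_force: [0.1, 0.1, 0.8]
opening: 0.0007
```

>>> {"method": "carry_out", "body": {"series": [{"jaw": 0, "travel": [0, 0, 0.01], "twist": 0}, {"jaw": 0, "travel": [0, 0, 0], "twist": 0}]}}

```text
time: 22.35
tool_pos: [0.6372, -0.2308, 0.0485]
tool_rot: [3.142, 0.0, -0.066]
contact_force: [-0.1, -0.4, 0.8]
opening: 0.0006
```

>>> {"method": "carry_out", "body": {"series": [{"jaw": 0, "travel": [0, 0, 0.01], "twist": 0}, {"jaw": 0, "travel": [0, 0, 0], "twist": 0}]}}

```text
time: 22.6
tool_pos: [0.6372, -0.2308, 0.0479]
tool_rot: [3.142, 0.0, -0.066]
contact_force: [-0.0, -0.7, 0.0]
opening: 0.0004
```

Run:
```python
from h import *
for n in("scene","wrist"):
    im=robot.read_camera(n);cv2.imwrite(f"pics/k_{n}.png",im);s=robot.observe();print(s["tool_pos"],s["contact_force"],s["joint_efforts"])
    hsv=cv2.cvtColor(im,cv2.COLOR_BGR2HSV);m=((hsv[...,0]<6)|(hsv[...,0]>174))&(hsv[...,1]>150)&(hsv[...,2]>90)
    k,l,st,c=cv2.connectedComponentsWithStats(m.astype(np.uint8));print(n,[(c[i].round(1),st[i]) for i in range(1,k) if st[i,4]>8])
for z in(.043,.047,.051,.055): print(z,proj("scene",(.637,-.231,z)).round(1),proj("top",(.637,-.231,z)).round(1))
im0=cv2.imread("pics/w8.png")
```

```text
[ 0.63719537 -0.23078587  0.04787708] [-1.25512603 -0.02411803  0.41478305] [ 1.18082353e-03 -6.14611959e+01 -2.21837300e+01  5.74980676e-02
 -6.17154990e-02  1.22158454e-06]
scene [(array([208.3, 111. ]), array([207, 108,   4,   7,  12], dtype=int32)), (array([300.8, 209.1]), array([299, 208,   5,   3,  10], dtype=int32)), (array([333. , 260.7]), array([331, 259,   5,   4,  18], dtype=int32)), (array([282.9, 278.8]), array([274, 274,  18,  10,  25], dtype=int32)), (array([363.8, 286.7]), array([358, 282,  12,  10,  97], dtype=int32))]
[ 0.63723226 -0.2308243   0.04792365] [ 0.31805956  0.70247027 -0.26183914] [-4.69383413e-04 -6.14585638e+01 -2.21837211e+01  5.74361044e-02
 -6.01204368e-02 -2.34965438e-05]
wrist [(array([259.5, 220.1]), array([244, 216,  31,   9, 158], dtype=int32))]
0.043 [299.7 207.6] [284.1 151.9]
0.047 [299.7 206.7] [284.2 151.7]
0.051 [299.8 205.7] [284.3 151.5]
0.055 [299.9 204.8] [284.4 151.3]
```

>>> {"method": "carry_out", "body": {"series": [{"jaw": 0, "travel": [0, 0, 0.01], "twist": 0}, {"jaw": 0, "travel": [0, 0, 0.01], "twist": 0}, {"jaw": 0, "travel": [0, 0, 0], "twist": 0}]}}

```text
time: 23.08
tool_pos: [0.6372, -0.2308, 0.0466]
tool_rot: [3.142, 0.0, -0.066]
contact_force: [0.4, 0.2, 0.3]
opening: 0.0008
```

>>> {"method": "carry_out", "body": {"series": [{"jaw": 0, "travel": [0, 0, 0.01], "twist": 0}, {"jaw": 0, "travel": [0, 0, 0.01], "twist": 0}, {"jaw": 0, "travel": [0, 0, 0], "twist": 0}]}}

```text
time: 23.45
tool_pos: [0.6373, -0.2308, 0.0456]
tool_rot: [3.141, -0.0, -0.066]
contact_force: [-0.3, 0.6, -0.2]
opening: 0.0002
```

Run:
```python
from h import *
im=robot.read_camera("wrist");F=[];
for i in range(6): robot.read_camera("wrist");F.append(robot.observe()["contact_force"])
print(np.mean(F,0),robot.observe()["tool_pos"])
hsv=cv2.cvtColor(im,cv2.COLOR_BGR2HSV);m=((hsv[...,0]<6)|(hsv[...,0]>174))&(hsv[...,1]>150)&(hsv[...,2]>90)
k,l,st,c=cv2.connectedComponentsWithStats(m.astype(np.uint8));print([(c[i].round(1),st[i]) for i in range(1,k) if st[i,4]>8])
```

```text
[-0.03564641  0.1500761   0.90177401] [ 0.63726262 -0.23085892  0.04559335]
[(array([259.4, 220.4]), array([245, 217,  29,   8, 121], dtype=int32))]
```

>>> {"method": "carry_out", "body": {"series": [{"jaw": 0, "travel": [0, 0, 0.01], "twist": 0}, {"jaw": 0, "travel": [0, 0, 0], "twist": 0}]}}

```text
time: 24.05
tool_pos: [0.6372, -0.2308, 0.0449]
tool_rot: [3.141, -0.0, -0.066]
contact_force: [0.9, -0.0, 0.9]
opening: 0.0002
```

```bash
cat > f.py <<'E'
from h import *
F=[]
for i in range(6): robot.read_camera("wrist");F.append(robot.observe()["contact_force"])
print(np.mean(F,0).round(2),robot.observe()["tool_pos"],robot.observe()["time"])
E
python3 f.py
```

```text
[ 0.32 -0.28  1.36] [ 0.63725289 -0.23083726  0.04494812] 24.35
```

>>> {"method": "carry_out", "body": {"series": [{"jaw": 0, "travel": [0, 0, 0.01], "twist": 0}, {"jaw": 0, "travel": [0, 0, 0], "twist": 0}]}}

```text
time: 24.6
tool_pos: [0.6372, -0.2309, 0.0443]
tool_rot: [3.141, -0.0, -0.066]
contact_force: [-0.1, -0.3, 1.5]
opening: 0.0002
```

```bash
python3 f.py
```

```text
[-0.12 -0.09  1.58] [ 0.63721261 -0.23084038  0.04433658] 24.9
```

>>> {"method": "carry_out", "body": {"series": [{"jaw": 0, "travel": [0, 0, 0.01], "twist": 0}, {"jaw": 0, "travel": [0, 0, 0], "twist": 0}]}}

```text
time: 25.15
tool_pos: [0.6372, -0.2308, 0.0437]
tool_rot: [3.142, -0.0, -0.066]
contact_force: [-0.0, -0.6, 2.0]
opening: 0.0004
```

>>> {"method": "carry_out", "body": {"series": [{"jaw": 0, "travel": [0, 0, 0.01], "twist": 0}, {"jaw": 0, "travel": [0, 0, 0], "twist": 0}]}}

```text
time: 25.4
tool_pos: [0.6373, -0.2309, 0.0431]
tool_rot: [3.141, -0.0, -0.066]
contact_force: [-0.5, -0.7, 1.6]
opening: 0.0002
```

>>> {"method": "carry_out", "body": {"series": [{"jaw": 0, "travel": [0, 0, 0.01], "twist": 0}, {"jaw": 0, "travel": [0, 0, 0], "twist": 0}]}}

```text
time: 25.65
tool_pos: [0.6372, -0.2308, 0.0425]
tool_rot: [3.141, -0.0, -0.066]
contact_force: [0.1, 0.1, 1.1]
opening: 0.0006
```

>>> {"method": "carry_out", "body": {"series": [{"jaw": 0, "travel": [0, 0, 0.01], "twist": 0}, {"jaw": 0, "travel": [0, 0, 0], "twist": 0}]}}

```text
time: 25.9
tool_pos: [0.6372, -0.2308, 0.0421]
tool_rot: [3.141, -0.0, -0.066]
contact_force: [-0.5, -0.2, 2.3]
opening: 0.0001
```

```bash
python3 f.py
```

```text
[ 0.25 -0.11  2.84] [ 0.63727045 -0.23085888  0.04204651] 26.2
```

>>> {"method": "carry_out", "body": {"series": [{"jaw": 0, "travel": [0, 0, 0.005], "twist": 0}, {"jaw": 0, "travel": [0, 0, 0], "twist": 0}, {"jaw": 0, "travel": [0, 0, 0], "twist": 0}, {"jaw": 0, "travel": [0, 0, 0], "twist": 0}, {"jaw": 0, "travel": [0, 0, 0], "twist": 0}, {"jaw": 0, "travel": [0, 0, 0], "twist": 0}]}}

```text
time: 26.95
tool_pos: [0.6373, -0.2308, 0.0419]
tool_rot: [3.141, -0.0, -0.066]
contact_force: [-0.9, 0.2, 5.6]
opening: 0.0004
```

```bash
python3 f.py
```

```text
[-0.64  0.55  5.34] [ 0.6372801  -0.23082384  0.04191688] 27.25
```

First click is held: dead stop at z 41.9 mm, 5.3 N, for over half a second. Now the full press.

>>> {"method": "carry_out", "body": {"series": [{"jaw": 0, "travel": [0, 0, 0.03], "twist": 0}, {"jaw": 0, "travel": [0, 0, 0.03], "twist": 0}, {"jaw": 0, "travel": [0, 0, 0.02], "twist": 0}, {"jaw": 0, "travel": [0, 0, 0], "twist": 0}, {"jaw": 0, "travel": [0, 0, 0], "twist": 0}]}}

```text
time: 27.88
tool_pos: [0.6374, -0.2309, 0.0382]
tool_rot: [3.141, -0.001, -0.066]
contact_force: [-3.5, 0.6, 10.4]
opening: 0.0002
```

>>> {"method": "carry_out", "body": {"series": [{"jaw": 0, "travel": [0, 0, 0.01], "twist": 0}, {"jaw": 0, "travel": [0, 0, 0.01], "twist": 0}, {"jaw": 0, "travel": [0, 0, 0], "twist": 0}, {"jaw": 0, "travel": [0, 0, 0], "twist": 0}]}}

```text
time: 28.38
tool_pos: [0.6374, -0.2309, 0.0375]
tool_rot: [3.141, -0.001, -0.066]
contact_force: [-3.5, 1.2, 14.2]
opening: 0.0002
```

It has bottomed out: 4.4 mm further, 14 N. Let go and retreat.

>>> {"method": "carry_out", "body": {"series": [{"jaw": 0, "travel": [0, 0, -0.1], "twist": 0}, {"jaw": 0, "travel": [0, 0, -0.3], "twist": 0}, {"jaw": 0, "travel": [0, 0, -0.8], "twist": 0}, {"jaw": 0, "travel": [0, 0, -0.9], "twist": 0}, {"jaw": 0, "travel": [-0.5, 0, -0.8], "twist": 0}, {"jaw": 0, "travel": [-0.8, 0, 0], "twist": 0}, {"jaw": 0, "travel": [0, 0, 0], "twist": 0}, {"jaw": 0, "travel": [0, 0, 0], "twist": 0}]}}

```text
time: 29.38
tool_pos: [0.5599, -0.2259, 0.2101]
tool_rot: [3.141, -0.001, -0.067]
contact_force: [0.6, -0.3, 0.7]
opening: 0.0007
```

Run:
```python
from h import *
s=robot.observe();print(s["tool_pos"],s["contact_force"],s["time"])
def red(im):
    hsv=cv2.cvtColor(im,cv2.COLOR_BGR2HSV);m=((hsv[...,0]<6)|(hsv[...,0]>174))&(hsv[...,1]>150)&(hsv[...,2]>90)
    k,l,st,c=cv2.connectedComponentsWithStats(m.astype(np.uint8));return [(c[i].round(1),st[i,4]) for i in range(1,k) if st[i,4]>8]
for n in("wrist","scene","top"):
    im=robot.read_camera(n);cv2.imwrite(f"pics/end_{n}.png",im);print(n,red(im))
    for q in("key_top","vertebra_1_centre","clod_centre","cup_bar","toe_bone","mat_centre"):
        for r in robot.regions_of(n,q)[:3]:
            if r["score"]>.3: print(n,q,round(r["score"],2),r["xy"],atz(n,r["xy"],{"k":.055,"v":.1,"c":.1,"t":.0,"m":.004}[q[0]]).round(3)[:2])
```

```text
[ 0.55991087 -0.22586086  0.21008015] [ 0.59020103 -0.27193017  0.65113627] 29.375
wrist [(array([256.9, 106.8]), np.int32(374)), (array([464.1, 221. ]), np.int32(156)), (array([391.6, 305.7]), np.int32(87))]
wrist key_top 0.88 [258.9, 108.0] [ 0.637 -0.234]
wrist key_top 0.61 [461.6, 221.1] [ 0.499 -0.456]
wrist key_top 0.35 [43.7, 180.2] [0.577 0.006]
wrist cup_bar 0.91 [314.2, 216.1] [ 0.532 -0.28 ]
wrist toe_bone 0.71 [288.5, 198.0] [ 0.523 -0.265]
wrist toe_bone 0.66 [127.5, 298.9] [ 0.387 -0.028]
scene [(array([208.2, 111.3]), np.int32(11)), (array([300.3, 207.9]), np.int32(15)), (array([333. , 260.7]), np.int32(18)), (array([282.9, 278.8]), np.int32(27)), (array([363.8, 286.6]), np.int32(96))]
scene clod_centre 0.38 [229.5, 173.5] [0.57  0.062]
scene cup_bar 0.82 [283.9, 236.3] [ 0.407 -0.349]
scene toe_bone 0.67 [205.7, 220.3] [0.391 0.   ]
scene toe_bone 0.33 [278.0, 243.6] [ 0.469 -0.277]
scene mat_centre 0.69 [276.3, 243.0] [ 0.463 -0.274]
top [(array([86.6, 54.2]), np.int32(16)), (array([71. , 57.1]), np.int32(9)), (array([347.9, 190.4]), np.int32(14)), (array([387.1, 205.5]), np.int32(61))]
top key_top 0.6 [385.1, 205.7] [ 0.427 -0.608]
top vertebra_1_centre 0.66 [222.5, 220.8] [0.372 0.   ]
top clod_centre 0.49 [207.3, 171.8] [0.552 0.057]
top cup_bar 0.87 [300.0, 189.7] [ 0.484 -0.283]
top mat_centre 0.45 [298.0, 202.9] [ 0.443 -0.286]
```

The viewer limit is reached, so I'll check numerically. The key's contact height (about 46 mm) differs from the 55 mm given, so I'm triangulating all three keys before handing in.

Run:
```python
from h import *
def redm(im,s=120,v=70):
    hsv=cv2.cvtColor(im,cv2.COLOR_BGR2HSV);return ((hsv[...,0]<8)|(hsv[...,0]>172))&(hsv[...,1]>s)&(hsv[...,2]>v)
def soft(im,c,r):  # redness-weighted centroid and area
    x0,y0=int(c[0])-r,int(c[1])-r;p=im[y0:y0+2*r+1,x0:x0+2*r+1].astype(float)
    q=np.clip(p[...,2]-np.maximum(p[...,0],p[...,1]),0,None);q[q<35]=0;w=np.clip(q/np.percentile(q,97 if r<9 else 95),0,1)
    ys,xs=np.mgrid[y0:y0+2*r+1,x0:x0+2*r+1];return np.array([(w*xs).sum(),(w*ys).sum()])/w.sum(),w.sum()
im={n:cv2.imread(f"pics/end_{n}.png") for n in("wrist","scene","top")};t0=cv2.imread("pics/top0.png")
K=dict(small=((347.9,190.4),(333,260.7),5),mid=((284,151.5),(300.3,207.9),6),large=((387,205.4),(363.8,286.6),8))
wr=dict(small=(464.1,221),mid=(256.9,106.8))
def tri(rays):
    A=np.zeros((3,3));b=np.zeros(3)
    for o,d in rays:
        d=d/np.linalg.norm(d);M=np.eye(3)-np.outer(d,d);A+=M;b+=M@o
    return np.linalg.solve(A,b)
for k,(a,b,r) in K.items():
    ta,aa=soft(t0,a,r);tb,ab=soft(im["scene"],b,r)
    P=tri([ray("top",ta),ray("scene",tb)])
    c=robot.calibration("top");f=c["intrinsics"][0][0];D=np.linalg.norm(P-np.array(c["cam_to_world"])[:3,3])
    print(k,"top-scene",P.round(4),"dia top",(2*np.sqrt(aa/np.pi)*D/f*1000).round(1),end=" ")
    if k in wr:
        tw,aw=soft(im["wrist"],wr[k],16);o,d=ray("wrist",tw);Q=tri([(o,d),ray("top",ta)]);Q2=tri([(o,d),ray("scene",tb)])
        print("wrist-top",Q.round(4),"wrist-scene",Q2.round(4),"dia",(2*np.sqrt(aw/np.pi)*np.linalg.norm(Q-o)/293.6*1000).round(1),end="")
    print()
# any other red keys in first pictures
for n in("top0","scene0"):
    i=cv2.imread(f"pics/{n}.png");k,l,st,c=cv2.connectedComponentsWithStats(redm(i,150,90).astype(np.uint8));print(n,[(c[j].round(0).tolist(),int(st[j,4])) for j in range(1,k) if st[j,4]>7])
```

```text
small top-scene [ 0.489  -0.4769  0.0309] dia top 18.4 wrist-top [ 0.4882 -0.4757  0.0327] wrist-scene [ 0.4878 -0.4769  0.0315] dia 21.5
mid top-scene [ 0.6391 -0.2324  0.0422] dia top 23.6 wrist-top [ 0.6372 -0.2315  0.0493] wrist-scene [ 0.638  -0.2325  0.0429] dia 24.4
large top-scene [ 0.4284 -0.6149  0.0582] dia top 35.0 
top0 [([91.0, 53.0], 58), ([72.0, 56.0], 20), ([64.0, 60.0], 14), ([284.0, 152.0], 26), ([348.0, 190.0], 14), ([387.0, 205.0], 60), ([321.0, 227.0], 8), ([328.0, 226.0], 9)]
scene0 [([300.0, 208.0], 17), ([333.0, 261.0], 18), ([283.0, 279.0], 28), ([364.0, 287.0], 96)]
```

```bash
python3 -c "
from cell import robot
print(robot.hand_in())"
```

```text
the job is handed in; nothing more can be done
None
```

I did every step in the order asked and handed the job in at about 30 s. One measurement, the height of the red key, did not match the description.

- **Cup and heap:** I swung the cup over by its handle and released it about 4° before it rested, so the gripper would not hit the fin. I then lifted it straight up by the fin. The top view afterwards showed the clod and all three vertebrae together inside the pen on the tray.
- **Mat:** The cup stands mouth down on the cork mat. I set it within about 2 mm of a rim fit of the mat, and contact force on placing peaked at about 14 N. A picture taken before the key press showed it standing upright on the mat.
- **Key:** I pressed the middle-sized of the three red keys.
    - **First click:** the key stopped dead at about 5.3 N and I held it there for over half a second.
    - **Full press:** it then gave a further 4.4 mm, reaching bottom at about 14 N, and I let go.

**Checks that disagreed:**
- I touched the key at about 46 mm, not the stated 55 mm. Triangulation from the pictures gave 42–49 mm. Its width of about 24 mm (25 mm stated), its rank in size and its two-stage action all match the description.
- The networks' first choice for the key in the first views was the large look-alike, which I overruled.
- After the press the picture viewer was at its limit. My final checks of the key position were therefore numerical, and I did not look again at the cup, the heap or the other things on the bench.

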